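# Dress a plate edge with forward file strokes

## Task

Take the flat file by its orange grip and dress the top edge of the aluminium plate held in the filing jig: two forward strokes, each along nearly the whole length of the blade, bearing steadily on the edge and pushed square across it towards the red stop. Lift the file well clear on the return, because a file dragged backwards pulls the blue carriage off its stop. Then lay the file back lengthwise along the middle of its green mat and let go, with everything else left as it was.

Things in the scene. Friction and masses are not known exactly. Their poses are not given: they have to be found in the camera images.
- file_grip (a point): Centre of the file's orange grip, 40 mm above the file's underside; axes as file. The grip is 66 mm long (x), 26 mm wide (y), its sides reach from 7 to 61 mm above the underside; hold it across its width, here, so that the fingertips stay above the blade's underside. While the file rests on its mat this point is 44 mm above the worktop.
- file: Flat steel file in a holder, loose, 0.25 kg: blade 170 mm long (x), 22 mm wide (y), 7 mm thick, smooth flat underside; the orange grip stands on its middle. Origin: centre of the underside. Both ends are alike; z points up.
- plate: Upright aluminium plate, 6 mm thick and 70 mm wide along its top edge. Origin: middle of the top edge, 66 mm above the worktop when unpressed; x is the forward filing direction, y runs along the edge. Spring-mounted: it yields downward up to 8 mm, at about 2 N to start plus 0.7 N per mm; 3 to 5 mm is a good filing pressure.
- jig: Filing jig, fixed, 150 x 96 mm aluminium base with a red stop bar (top 33 mm high, front face 26 mm forward of the origin) at its forward end. Origin: on the worktop straight under the plate's edge when the carriage is against the stop. x points forward (towards and past the red stop), z up.
- carriage (a joint): Slide of the blue plate carriage (84 mm wide, top 43 mm high) along the jig's x, in m: 0 against the red stop (as it starts), negative when dragged back, down to -0.04. It runs easily (about 0.5 N) and stays where left; only friction under the file moves it.
- mat: Green rest mat for the file, fixed, 190 mm (x) x 60 mm (y) x 4 mm thick. Origin: centre of its underside on the worktop. The file starts on it, lengthwise.
- mouse: Black computer mouse, 62 x 112 x 41 mm, loose bystander; origin at the centre of its underside.
- tape: Roll of brown tape, 92 mm across, 48 mm high, loose bystander; origin at the centre of its underside.
- timer: White timer, 68 x 68 x 21 mm, loose bystander; origin at the centre of its underside.
- vial: Sample vial with black cap, 27 mm across, 68 mm high, loose bystander, in front of the side of the black computer tower (fixed, 0.4 m high, its near right corner about 0.5 m ahead of the robot base and 0.1 m to the left: bring the arm round in front of it); origin at the centre of its underside.
- cap: Red screw cap, 41 mm across, 20 mm high, loose bystander; origin at the centre of its underside.

How it is judged:
On the way, in this order (a step that is already met when the one before it is completed fails the run):
1. stroke 1 begins: the file bears on the plate's edge with its leading part (contact force between file and plate above 0.5 N and angle between the x axis of file and the x axis of jig, either way round below 0.25 rad and x of file_grip in the frame of jig below -0.035 m), for 0.05 s.
2. stroke 1: half way, still bearing on the edge (contact force between file and plate above 0.5 N and angle between the x axis of file and the x axis of jig, either way round below 0.25 rad and x of file_grip in the frame of jig between -0.012 and 0.012 m), for 0.03 s.
3. stroke 1 ends: the file bears on the edge with its trailing part (contact force between file and plate above 0.5 N and angle between the x axis of file and the x axis of jig, either way round below 0.25 rad and x of file_grip in the frame of jig above 0.035 m), for 0.03 s.
4. the file is lifted clear of the edge and carried back (x of file_grip in the frame of jig below -0.03 m and z of file_grip in the frame of jig above 0.112 m and contact force between file and plate below 0.1 N), for 0.05 s.
5. stroke 2 begins: the file bears on the plate's edge with its leading part (all of step 1), for 0.05 s.
6. stroke 2: half way, still bearing on the edge (all of step 2), for 0.03 s.
7. stroke 2 ends: the file bears on the edge with its trailing part (all of step 3), for 0.03 s.
At the end, for the whole second after the job is handed in: The file lies at rest and upright on its mat, its middle within 40 mm lengthwise and 25 mm sideways of the mat's centre and along it within 0.3 rad; the carriage is within 8 mm of its stop (x of file_grip in the frame of mat between -0.04 and 0.04 m and y of file_grip in the frame of mat between -0.025 and 0.025 m and z of file_grip in the frame of mat below 0.048 m and angle between file_grip's own z axis and vertical below 0.1 rad and angle between the x axis of file and the x axis of mat, either way round below 0.3 rad and linear speed of file below 0.02 m/s and value of joint carriage above -0.008 m); the robot touches nothing.
It fails at once if the carriage is dragged more than 8 mm back off its stop (value of joint carriage below -0.008 m).
It fails at once if a bystander (mouse, tape, timer, vial or cap) is moved more than 30 mm (distance of any of mouse, tape, timer, vial, cap from where it was at the start of the episode above 0.03 m).
It also fails if it takes over 51 s, if anything falls off the work surface, if the arm or the gripper's body presses on something with over 40 N, if the wrist force passes 120 N, or if a joint passes its speed limit or range.

## Robot

A 6-joint arm with a two-finger parallel gripper is mounted at the origin on a cart in front of the work surface, level with it; the furniture and walls round the work are solid. World frame = base frame: x ahead of the robot, y to its left, z up, the work surface at z = 0. Lengths are in m, angles in rad, forces in N, time in s.
With the tool pointing down it reaches from about 0.25 to 0.725 m from the base axis. Payload 4 kg.
Tool frame: the origin (TCP) lies at the very end of the fingers, on their centre line; the grasp point (between the pads) lies 19 mm behind it; z points along the fingers, y is the line along which they close (so a half turn about z gives the same grasp; the last joint's range is limited). The gripper opens to 85 mm and grips with 20 to 120 N. Pads are 22 mm wide; open, the fingers measure 114 mm over their backs; the gripper's body (76 mm by 85 mm) begins 54 mm behind the grasp point. The pads swing forward as they close: fully open they stand 13 mm farther back than shut.
Start: joints at [1.102, 0.241, 0.005, 1.335, 0, 1.571], TCP at [0.226, 0.446, 0.231] pointing down, gripper open.
Joint ranges: [-2.72, 2.72], [-1.05, 1.87], [-1.09, 1.28], [-1.99, 2.15], [-1.42, 1.44], [-3.14, 3.14]. Speed limits (rad/s): [2.79, 2.79, 3.14, 3.14, 3.14, 3.14].

## Interface

Orientations are given as a unit quaternion [x, y, z, w].
In Python, from workcell import bot, vision, workorder gives the robot as it stands.
- The arm moves only by the shell command python3 -m creep 'ROWS' [OPENING]. ROWS is JSON, a list of rows, each a list of 2 entries, a list of its own where there are three numbers: the shift along the tool's x, y, z in mm, then the turn, a rotation vector about the tool's x, y, z in rad. In form: [[[dx, dy, dz], [wx, wy, wz]], ...]. A call has 1 to 12 rows; each row shifts and turns the commanded pose from where the row before left it, along the tool's axes as they then stand; what a row does not reach is not made up. A row lasts 1/8 s, in which the tool goes at most 62.5 mm and 10.7 degrees, less where a joint would pass 70% of its speed; a pose out of reach is approached as far as the arm can. A call is refused whole if a number of a shift passes 62.5 or a number of a turn 0.188, either way. A call with a gripper value outside its range is refused whole. OPENING is the finger opening in mm, from 0 to 85.4, set as the call begins (- or left out, the last holds). The fingers move at their own pace and stop on an object; the grip force is fixed at half the most. Time passes only in rows, so rows that do not move let the fingers close. It gives the time, the measured TCP pose, the force, the opening and the grip force at its end, in the units of the state.
- bot.get_obs(): the state, without advancing time (a new reading comes with each control period).
- vision.camera(name): name is "scene" or "side" or "wrist"; returns a dict with "image" (480x640x3 uint8, blue, green, red), "z_map" (480x640 float32, m along the optical axis (not along the pixel's ray), 0 where there is no reading), "K" (3x3 intrinsics, pixels), "rvec" (rotation vector, rad) and "tvec" (3), from world to camera coordinates, as OpenCV has them; the wrist camera has in their place "tool_from_camera" (4x4, takes a point from camera to tool coordinates, whose origin is the TCP and whose axes are the flange's). Camera axes: x right, y down, z forward; pixel columns grow to the right and rows downward; lengths in m; the calibration is good to about 2 mm. A picture is of the moment at which its call begins: read the wrist's pose just before it.
- workorder.job_done(): hands the job in; it is judged then, once.
Trained networks look in a picture, given as the dict that the camera call returned (one of the last four; its "shot" number tells which), for a name from the list of things; names that differ only in an ending like _2 or _b are one class to them, and where a whole thing is asked for, a point or a joint stands for the part that bears it (a point fixed in the world has none). Each returns a list of dicts, best first, with "score" (0 to 1); they miss things now and then, are a little off and sometimes report something else, mostly with a low value. They report only what shows in the picture. A call takes as long as a camera call.
- vision.spot_in(picture, query): "position" ([column, row] in pixels, amid what is visible of it).
- vision.place_of(picture, query): "position" ([column, row] in pixels: a listed point, or the origin of a listed thing).
The state is a dict: "clock": time; "joint_pos": joint angles; "joint_vel": joint speeds; "tau": joint torques, N m; "eef_pos": TCP position; "tool_rot": TCP orientation; "ft_force": force on the tool from outside, world axes, zero at the start; "ft_torque": the same for the moment, N m; "grip_width": finger opening in m; "grasp_force": force on a finger pad.
Only numpy, scipy, OpenCV 4.12 (cv2) and the standard library are available. Lean on these libraries where they do the work, as an engineer would, in place of code of your own. Each camera call takes 0.05 s, during which the arm holds its last target. There are 200 camera calls.

## Working session

There is one attempt and no reset: what is moved stays moved. The work goes in short steps, Python scripts to look and compute and a shell command to move; the robot and the scene stay as the last step left them, time stands still between calls to the robot, and variables do not carry over. Pictures are saved under pics/ and viewed, at most 10 in all, crops included, and the job is handed in when it is done.

```bash
mkdir -p pics; cat > h.py <<'E'
import numpy as np, cv2
from scipy.spatial.transform import Rotation as R
from workcell import bot, vision, workorder
def w2c(p):
    T=np.eye(4);T[:3,:3]=cv2.Rodrigues(np.array(p['rvec'],float))[0];T[:3,3]=np.ravel(p['tvec']);return T
def c2w(p,obs=None):
    if 'rvec' in p: return np.linalg.inv(w2c(p))
    T=np.eye(4);T[:3,:3]=R.from_quat(obs['tool_rot']).as_matrix();T[:3,3]=obs['eef_pos']
    return T@np.array(p['tool_from_camera'])
def at_z(p,uv,z,obs=None):
    T=c2w(p,obs);d=T[:3,:3]@np.linalg.inv(p['K'])@[uv[0],uv[1],1];o=T[:3,3]
    return o+d*(z-o[2])/d[2]
def cloud(p,obs=None):
    T=c2w(p,obs);v,u=np.mgrid[0:480,0:640];z=p['z_map'];K=p['K']
    c=np.stack([(u-K[0,2])/K[0,0]*z,(v-K[1,2])/K[1,1]*z,z],-1)
    return c@T[:3,:3].T+T[:3,3]
E
python3 - <<'E'
from h import *
np.set_printoptions(precision=4,suppress=True)
o=bot.get_obs();print(o['clock'],o['eef_pos'],R.from_quat(o['tool_rot']).as_matrix(),o['joint_pos'])
hz=dict(file_grip=.044,plate=.066,jig=0,mat=0,mouse=0,tape=0,timer=0,vial=0,cap=0)
for n in ['scene','side']:
    p=vision.camera(n);cv2.imwrite(f'pics/{n}0.png',p['image']);print(n,c2w(p)[:3,3])
    for q,z in hz.items():
        r=vision.place_of(p,q)
        for x in r[:2]: print(q,round(x['score'],2),np.round(x['position']),at_z(p,x['position'],z))
E
```

```text
0.0 [0.2256 0.4455 0.2304] [[-0.8921  0.4518 -0.001 ]
 [ 0.4518  0.8921 -0.0019]
 [ 0.     -0.0021 -1.    ]] [1.102  0.2414 0.0037 1.3352 0.     1.5708]
scene [ 0.111  -0.0192  0.993 ]
file_grip 0.67 [269. 296.] [ 0.5054 -0.044   0.044 ]
plate 0.8 [349. 242.] [ 0.5507 -0.2233  0.066 ]
jig 0.67 [348. 262.] [ 0.5404 -0.2191  0.    ]
mat 0.57 [273. 301.] [ 0.5112 -0.049   0.    ]
mouse 0.75 [418. 324.] [ 0.3698 -0.2991  0.    ]
mouse 0.59 [268. 293.] [ 0.5308 -0.0455  0.    ]
tape 0.71 [349. 242.] [ 0.5838 -0.2386 -0.    ]
tape 0.63 [214. 220.] [0.7314 0.0159 0.    ]
timer 0.76 [261. 220.] [ 0.6956 -0.0794  0.    ]
timer 0.48 [271. 296.] [ 0.5232 -0.049  -0.    ]
vial 0.64 [210. 276.] [0.6061 0.0552 0.    ]
vial 0.63 [271. 303.] [ 0.5085 -0.0449  0.    ]
cap 0.73 [420. 222.] [ 0.5766 -0.397   0.    ]
side [-0.074  -0.0036  0.6164]
file_grip 0.74 [249. 289.] [ 0.5084 -0.0397  0.044 ]
plate 0.68 [349. 241.] [ 0.5501 -0.2275  0.066 ]
jig 0.84 [346. 270.] [ 0.5467 -0.2218  0.    ]
jig 0.73 [348. 241.] [ 0.627  -0.2542  0.    ]
mat 0.88 [257. 306.] [ 0.5077 -0.0475  0.    ]
mouse 0.68 [426. 336.] [ 0.3618 -0.2962  0.    ]
mouse 0.29 [344. 270.] [ 0.5487 -0.2181  0.    ]
tape 0.65 [208. 234.] [0.7324 0.0115 0.    ]
timer 0.84 [257. 240.] [ 0.6825 -0.081   0.    ]
timer 0.62 [346. 268.] [ 0.552  -0.2249  0.    ]
vial 0.74 [193. 281.] [0.6043 0.0526 0.    ]
vial 0.37 [255. 309.] [ 0.5026 -0.0437  0.    ]
cap 0.91 [427. 242.] [ 0.5763 -0.4021  0.    ]
```

View pics/scene0.png

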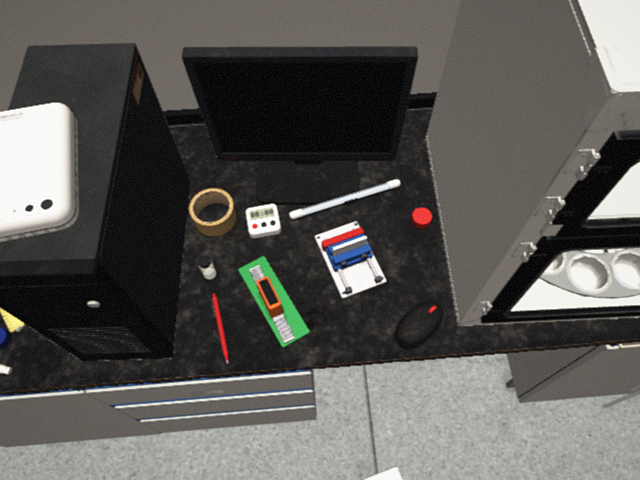

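View pics/side0.png

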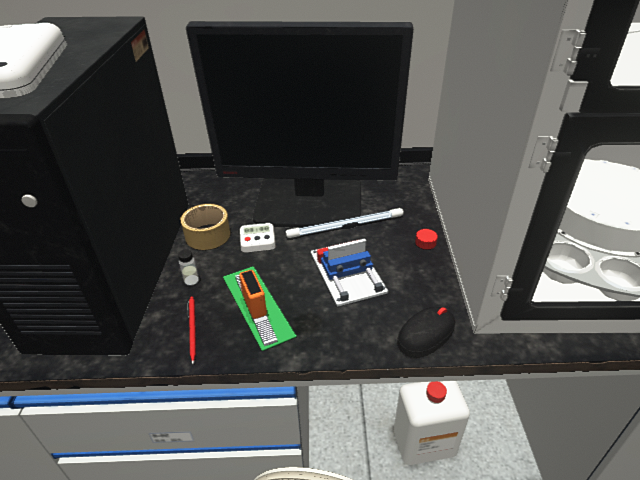

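The pictures show the file on its mat (grip about (269,292) in scene). The jig is at about (350,258), with its red stop on the far side, so forward points away from the robot. Next I'll work out the yaws.

```bash
python3 - <<'E'
from h import *
np.set_printoptions(precision=4,suppress=True)
def rect(P):
    (c,s,a)=cv2.minAreaRect((P[:,:2]*1000).astype(np.float32)); b=cv2.boxPoints((c,s,a));e=[b[1]-b[0],b[2]-b[1]]
    l=max(e,key=np.linalg.norm); return np.round(c,1),np.round(s,1),'long axis yaw',np.degrees(np.arctan2(l[1],l[0]))
for n in ['scene','side']:
    p=vision.camera(n);P=cloud(p);h=cv2.cvtColor(p['image'],cv2.COLOR_BGR2HSV).astype(int);H,S,V=h[...,0],h[...,1],h[...,2]
    near=lambda c,r:np.hypot(P[...,0]-c[0],P[...,1]-c[1])<r
    er=lambda m:cv2.morphologyEx(m.astype(np.uint8),cv2.MORPH_OPEN,np.ones((2,2)))>0
    m=(H>45)&(H<80)&(S>120)&near((.51,-.045),.15);print(n,'mat',rect(P[er(m)]),P[m][:,2].mean())
    m=(H<18)&(S>150)&near((.51,-.045),.1)&(P[...,2]>.055);print('grip top',rect(P[m]),np.median(P[m][:,2]))
    J=near((.545,-.22),.12)
    m=(S<60)&(V>130)&J&(P[...,2]<.03)&(P[...,2]>0.002);print('base',rect(P[er(m)]),np.median(P[m][:,2]))
    m=J&(P[...,2]>.055)&(S<80);print('plate',m.sum(),rect(P[m]),P[m][:,2].max())
    m=((H<6)|(H>174))&(S>150)&J;print('red',rect(P[m]),P[m][:,2].max())
    m=(H>100)&(H<130)&(S>130)&J&(P[...,2]>.035);print('blue',rect(P[m]),P[m][:,2].max())
E
```

```text
scene mat (array([361., -56.]), array([497.4,  90. ]), 'long axis yaw', np.float32(1.8723377)) 0.004414897049258957
grip top (array([504.6, -43.8]), array([65.9, 24.6]), 'long axis yaw', np.float32(6.217762)) 0.06478502325489643
base (array([ 356. , -167.3]), array([137.4, 556. ]), 'long axis yaw', np.float32(-17.27414)) 0.009054389287563691
plate 188 (array([ 550. , -223.6]), array([ 9.3, 69.6]), 'long axis yaw', np.float32(-87.717804)) 0.07056059918978319
red (array([ 582.8, -223.1]), array([14.8, 91.1]), 'long axis yaw', np.float32(-86.386345)) 0.03750050152594786
blue (array([ 546.5, -223.7]), array([48.4, 78.2]), 'long axis yaw', np.float32(-88.64924)) 0.04978495154442941
side mat (array([266.2, -50.1]), array([680.3,  94. ]), 'long axis yaw', np.float32(0.087521605)) 0.0017021332346313378
grip top (array([502. , -42.8]), array([64.6, 25.2]), 'long axis yaw', np.float32(6.608749)) 0.06139768842394466
base (array([ 252.1, -153.2]), array([132.2, 705.2]), 'long axis yaw', np.float32(-14.026199)) 0.005770816791442479
plate 222 (array([ 547.2, -222.6]), array([ 9.9, 70.6]), 'long axis yaw', np.float32(-86.94033)) 0.06596917461622043
red (array([ 580.4, -185.3]), array([13.1, 23.1]), 'long axis yaw', np.float32(-55.039005)) 0.03321433914558447
blue (array([ 546.1, -222.6]), array([41.4, 78.6]), 'long axis yaw', np.float32(-89.49136)) 0.04355856514724188
```

```bash
python3 -m creep '[[[0,0,0],[0,0,-0.145]],[[0,0,0],[0,0,-0.145]],[[0,0,0],[0,0,-0.145]],[[0,0,0],[0,0,-0.145]],[[-12,-51,0],[0,0,0]],[[-12,-51,0],[0,0,0]],[[-12,-51,0],[0,0,0]],[[-12,-51,0],[0,0,0]],[[-12,-51,0],[0,0,0]],[[-12,-51,0],[0,0,0]]]' 70
python3 -m creep '[[[-17,-47,0],[0,0,0]],[[-17,-47,0],[0,0,0]],[[-17,-47,0],[0,0,0]],[[-17,-47,0],[0,0,0]],[[-27,-7,0],[0,0,0]],[[-27,-7,0],[0,0,0]],[[0,0,0],[0,0,0]],[[0,0,0],[0,0,0]]]'
python3 - <<'E'
from h import *
np.set_printoptions(precision=4,suppress=True)
o=bot.get_obs();print(o['clock'],o['eef_pos'],np.degrees(R.from_quat(o['tool_rot']).as_euler('xyz')),o['joint_pos'],o['ft_force'])
p=vision.camera('wrist');cv2.imwrite('pics/w1.png',p['image'])
for q,z in dict(file_grip=.044,mat=0,plate=.066,jig=0).items():
    for x in vision.place_of(p,q)[:2]: print(q,round(x['score'],2),np.round(x['position']),at_z(p,x['position'],z,o))
P=cloud(p,o);h=cv2.cvtColor(p['image'],cv2.COLOR_BGR2HSV).astype(int);H,S,V=h[...,0],h[...,1],h[...,2]
def rect(Q):
    (c,s,a)=cv2.minAreaRect((Q[:,:2]*1000).astype(np.float32)); b=cv2.boxPoints((c,s,a));e=[b[1]-b[0],b[2]-b[1]]
    l=max(e,key=np.linalg.norm); return np.round(c,1),np.round(s,1),np.degrees(np.arctan2(l[1],l[0]))
ok=p['z_map']>0
m=ok&(H>45)&(H<80)&(S>120)&(abs(P[...,2])<.012);print('mat',m.sum(),rect(P[m]),np.median(P[m][:,2]))
m=ok&(H<18)&(S>150)&(P[...,2]>.05);print('grip',m.sum(),rect(P[m]),np.median(P[m][:,2]))
E
```

```text
clock: 2.35
eef_pos: [0.3318, 0.1484, 0.2316]
tool_rot: [-0.056, 0.998, 0.0, 0.001]
ft_force: [1.1, -0.1, 0.1]
grip_width: 0.0702
grasp_force: 0.0
clock: 3.35
eef_pos: [0.4742, -0.0371, 0.231]
tool_rot: [-0.056, 0.998, 0.0, -0.001]
ft_force: [0.2, -0.3, -0.2]
grip_width: 0.0699
grasp_force: 0.0
3.35 [ 0.4742 -0.0371  0.231 ] [ 179.9816   -0.0827 -173.6174] [-0.0781  0.1937 -0.0557  1.3229  0.     -0.1895] [ 0.2309 -0.2591 -0.2197]
file_grip 0.62 [313. 250.] [ 0.5048 -0.0437  0.044 ]
mat 0.6 [309. 245.] [ 0.5125 -0.0481  0.    ]
plate 0.68 [100. 287.] [ 0.5513 -0.2232  0.066 ]
jig 0.61 [137. 259.] [ 0.547  -0.2225  0.    ]
mat 6122 (array([512. , -48.4]), array([190.7,  60.9]), np.float32(10.917007)) 0.003954380458099316
grip 906 (array([503.2, -43.2]), array([64.1, 25. ]), np.float32(6.3900766)) 0.06373782451097951
```

View pics/w1.png

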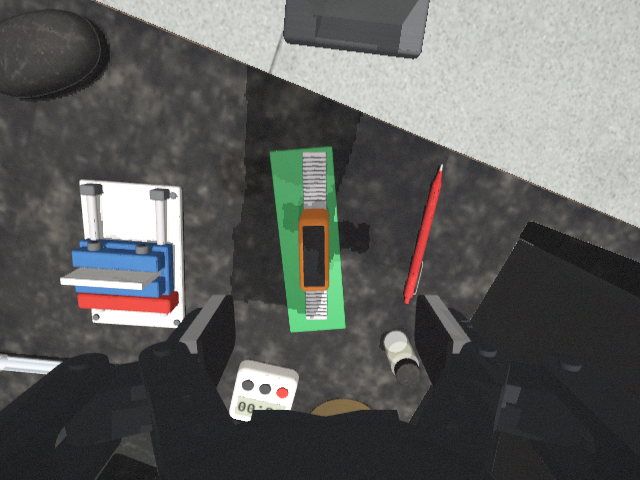

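The wrist view shows the grip at (313,250) on the mat (309,243) and the jig on the left. The file's yaw is 6.4° and the mat's is 10.9°. Grasp now.

```bash
python3 -m creep '[[[-14,-5,0],[0,0,0]],[[-15,-4,40],[0,0,0]],[[0,0,45],[0,0,0]],[[0,0,45],[0,0,0]],[[0,0,40],[0,0,0]],[[0,0,25],[0,0,0]],[[0,0,11],[0,0,0]],[[0,0,0],[0,0,0]]]'
python3 -m creep '[[[0,0,0],[0,0,0]],[[0,0,0],[0,0,0]],[[0,0,0],[0,0,0]],[[0,0,0],[0,0,0]],[[0,0,0],[0,0,0]],[[0,0,0],[0,0,0]],[[0,0,0],[0,0,0]],[[0,0,0],[0,0,0]]]' 10
```

```text
clock: 4.6
eef_pos: [0.5051, -0.0431, 0.0249]
tool_rot: [-0.056, 0.998, 0.0, -0.0]
ft_force: [-0.3, 0.5, 0.9]
grip_width: 0.0701
grasp_force: 0.0
clock: 5.6
eef_pos: [0.5059, -0.043, 0.0265]
tool_rot: [-0.056, 0.998, -0.0, 0.001]
ft_force: [0.1, 0.7, 6.0]
grip_width: 0.0255
grasp_force: 60.0
```

```bash
python3 -m creep '[[[0,0,-30],[0,0,0]],[[0,0,-60],[0,0,0]],[[0,0,-60],[0,0,0]],[[0,0,0],[0,0,0.06]],[[7,-46,0],[0,0,0]],[[7,-46,0],[0,0,0]],[[7,-46,0],[0,0,0]],[[6,-45,0],[0,0,0]],[[0,0,0],[0,0,0]],[[0,0,0],[0,0,0]],[[0,0,0],[0,0,0]]]'
python3 - <<'E'
from h import *
np.set_printoptions(precision=4,suppress=True)
for n in ['side','scene']:
    p=vision.camera(n);o=bot.get_obs();cv2.imwrite(f'pics/{n}1.png',p['image'][120:400,180:520].repeat(2,0).repeat(2,1))
    P=cloud(p);h=cv2.cvtColor(p['image'],cv2.COLOR_BGR2HSV).astype(int);H,S=h[...,0],h[...,1]
    m=(H<18)&(S>150)&(np.hypot(P[...,0]-.49,P[...,1]+.227)<.1)&(P[...,2]>.12);print(n,m.sum(),P[m].min(0),P[m].max(0))
    for q in ['plate','jig']:
        for x in vision.place_of(p,q)[:1]: print(q,round(x['score'],2),np.round(x['position']),at_z(p,x['position'],.066 if q=='plate' else 0))
o=bot.get_obs();print(o['eef_pos'],np.degrees(R.from_quat(o['tool_rot']).as_euler('xyz')),o['ft_force'],o['joint_pos'],o['clock'])
p=vision.camera('wrist');P=cloud(p,o);cv2.imwrite('pics/w2.png',p['image'])
h=cv2.cvtColor(p['image'],cv2.COLOR_BGR2HSV).astype(int);H,S,V=h[...,0],h[...,1],h[...,2]
def rect(Q):
    (c,s,a)=cv2.minAreaRect((Q[:,:2]*1000).astype(np.float32)); b=cv2.boxPoints((c,s,a));e=[b[1]-b[0],b[2]-b[1]]
    l=max(e,key=np.linalg.norm); return np.round(c,1),np.round(s,1),np.degrees(np.arctan2(l[1],l[0]))
m=(p['z_map']>0)&(H<18)&(S>150)&(P[...,2]>.15);print('grip',m.sum(),rect(P[m]),np.median(P[m][:,2]))
for q in ['plate','jig']:
    for x in vision.place_of(p,q)[:1]: print(q,round(x['score'],2),np.round(x['position']),at_z(p,x['position'],.066 if q=='plate' else 0,o))
E
```

```text
clock: 6.98
eef_pos: [0.4872, -0.226, 0.175]
tool_rot: [-0.026, 1.0, 0.0, -0.0]
ft_force: [0.2, -0.4, -1.9]
grip_width: 0.0251
grasp_force: 60.0
side 670 [ 0.4501 -0.249   0.1589] [ 0.5092 -0.2128  0.2136]
jig 0.82 [343. 268.] [ 0.5537 -0.2188  0.    ]Traceback (most recent call last):
  File "<stdin>", line 6, in <module>
    return umr_minimum(a, axis, None, out, keepdims, initial, where)
ValueError: zero-size array to reduction operation minimum which has no identity
```

View pics/side1.png

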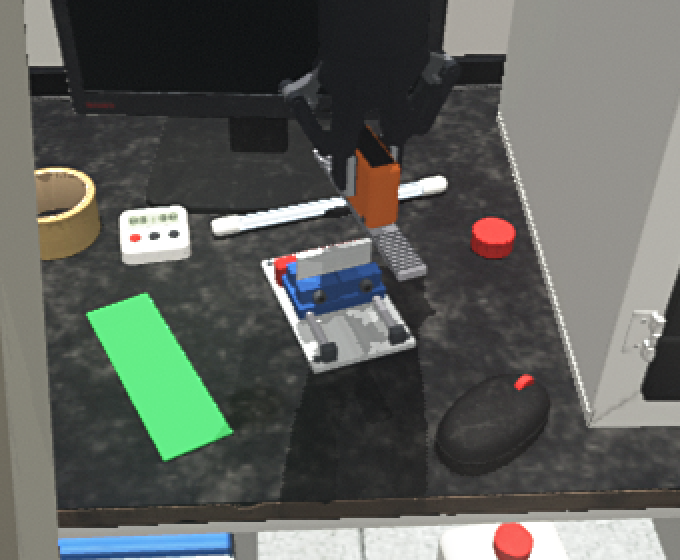

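The side view shows the file held level over the jig, its near blade end at about (405,265) in the crop and the carriage against the red stop. Descending to the start of stroke 1.

```bash
python3 -m creep '[[[0,0,40],[0,0,0]],[[0,0,30],[0,0,0]],[[0,0,5],[0,0,0]],[[0,0,4],[0,0,0]],[[0,0,4],[0,0,0]],[[-1,0,3],[0,0,0]],[[0,0,0],[0,0,0]]]'
python3 -m creep '[[[-2,0,2],[0,0,0]],[[-2,0,1],[0,0,0]],[[-1,0,0],[0,0,0]]]'
```

```text
clock: 8.05
eef_pos: [0.4885, -0.2272, 0.0896]
tool_rot: [-0.026, 1.0, -0.0, 0.0]
ft_force: [0.5, 0.3, -3.3]
grip_width: 0.0255
grasp_force: 60.0
clock: 8.43
eef_pos: [0.4933, -0.227, 0.0865]
tool_rot: [-0.026, 1.0, -0.0, -0.0]
ft_force: [-2.1, 0.1, 1.4]
grip_width: 0.0253
grasp_force: 60.2
```

```bash
python3 -m creep '[[[-5,0,1],[0,0,0]],[[-10,0,0.5],[0,0,0]],[[-10,0,0],[0,0,0]],[[-10,0,0],[0,0,0]],[[-10,0,0],[0,0,0]],[[-10,0,0],[0,0,0]]]'
python3 -m creep '[[[-10,0,0],[0,0,0]],[[-10,0,0],[0,0,0]],[[-10,0,0],[0,0,0]],[[-10,0,0],[0,0,0]],[[-10,0,0],[0,0,0]],[[-8,0,0],[0,0,0]],[[-4,0,0],[0,0,0]],[[-1,0,0],[0,0,0]]]'
```

```text
clock: 9.18
eef_pos: [0.5489, -0.2239, 0.0847]
tool_rot: [-0.026, 1.0, 0.0, -0.0]
ft_force: [-2.9, -1.0, 2.6]
grip_width: 0.0253
grasp_force: 60.4
clock: 10.18
eef_pos: [0.6112, -0.2207, 0.0846]
tool_rot: [-0.026, 1.0, 0.0, -0.0]
ft_force: [-2.7, -1.3, 1.8]
grip_width: 0.0254
grasp_force: 60.6
```

```bash
python3 -m creep '[[[-2,0,-5],[0,0,0]],[[-1,0,-20],[0,0,0]],[[0,0,-20],[0,0,0]],[[0,0,0],[0,0,0]],[[30,0,0],[0,0,0]],[[35,0,0],[0,0,0]],[[35,0,0],[0,0,0]],[[24,0,0],[0,0,0]],[[0,0,0],[0,0,0]],[[0,0,0],[0,0,0]],[[0,0,0],[0,0,0]]]'
python3 - <<'E'
from h import *
p=vision.camera('side');cv2.imwrite('pics/side2.png',p['image'][120:400,180:520].repeat(2,0).repeat(2,1))
E
```

```text
clock: 11.55
eef_pos: [0.4914, -0.2269, 0.1296]
tool_rot: [-0.026, 1.0, -0.0, 0.0]
ft_force: [-0.4, -0.4, -2.3]
grip_width: 0.0255
grasp_force: 60.1
```

View pics/side2.png

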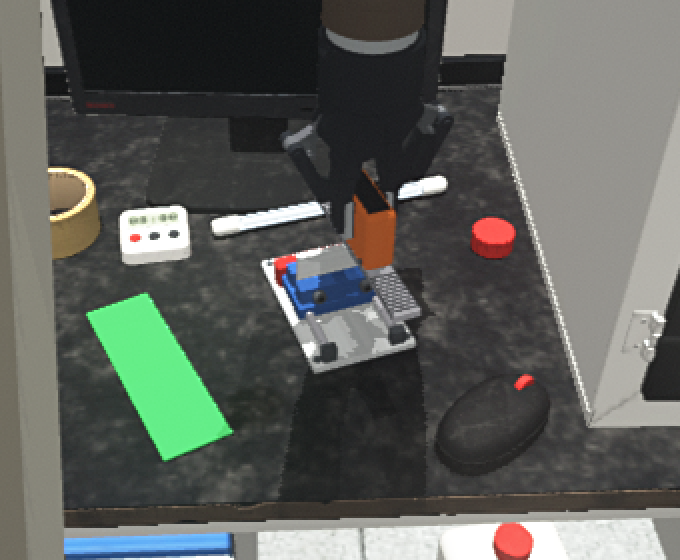

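The carriage is still against the red stop (285,268) and the file is held level. Stroke 2.

```bash
python3 -m creep '[[[0,0,25],[0,0,0]],[[0,0,10],[0,0,0]],[[0,0,4],[0,0,0]],[[-1,0,2],[0,0,0]],[[-2,0,2],[0,0,0]],[[-2,0,1],[0,0,0]],[[-1,0,0],[0,0,0]]]'
python3 -m creep '[[[-5,0,0.5],[0,0,0]],[[-10,0,0.5],[0,0,0]],[[-10,0,0],[0,0,0]],[[-10,0,0],[0,0,0]],[[-10,0,0],[0,0,0]],[[-10,0,0],[0,0,0]]]'
python3 -m creep '[[[-10,0,0],[0,0,0]],[[-10,0,0],[0,0,0]],[[-10,0,0],[0,0,0]],[[-10,0,0],[0,0,0]],[[-10,0,0],[0,0,0]],[[-7,0,0],[0,0,0]],[[-4,0,0],[0,0,0]],[[-1,0,0],[0,0,0]]]'
```

```text
clock: 12.48
eef_pos: [0.4964, -0.2269, 0.0863]
tool_rot: [-0.026, 1.0, -0.0, 0.0]
ft_force: [-2.1, -1.2, 0.8]
grip_width: 0.0255
grasp_force: 60.3
clock: 13.22
eef_pos: [0.5519, -0.2237, 0.0847]
tool_rot: [-0.026, 1.0, 0.0, -0.0]
ft_force: [-2.0, 0.4, 2.3]
grip_width: 0.0255
grasp_force: 60.4
clock: 14.22
eef_pos: [0.6132, -0.2207, 0.0847]
tool_rot: [-0.026, 1.0, 0.0, -0.0]
ft_force: [-3.2, -0.7, 0.8]
grip_width: 0.0253
grasp_force: 60.5
```

```bash
python3 -m creep '[[[-2,0,-5],[0,0,0]],[[-1,0,-20],[0,0,0]],[[0,0,-40],[0,0,0]],[[0,0,0],[0,0,-0.138]],[[0,0,0],[0,0,0.138]],[[24,44,0],[0,0,0]],[[24,44,0],[0,0,0]],[[23,44,0],[0,0,0]],[[23,45,0],[0,0,0]],[[0,0,0],[0,0,-0.138]],[[0,0,0],[0,0,0]],[[0,0,0],[0,0,0]]]'
python3 - <<'E'
from h import *
np.set_printoptions(precision=4,suppress=True)
o=bot.get_obs();print(o['eef_pos'],np.degrees(R.from_quat(o['tool_rot']).as_euler('xyz')))
p=vision.camera('wrist');P=cloud(p,o);cv2.imwrite('pics/w3.png',p['image'])
h=cv2.cvtColor(p['image'],cv2.COLOR_BGR2HSV).astype(int);H,S,V=h[...,0],h[...,1],h[...,2]
def rect(Q):
    (c,s,a)=cv2.minAreaRect((Q[:,:2]*1000).astype(np.float32)); b=cv2.boxPoints((c,s,a));e=[b[1]-b[0],b[2]-b[1]]
    l=max(e,key=np.linalg.norm); return np.round(c,1),np.round(s,1),np.degrees(np.arctan2(l[1],l[0]))
m=(p['z_map']>0)&(H<18)&(S>150)&(P[...,2]>.12);print('grip',m.sum(),rect(P[m]),np.median(P[m][:,2]))
m=(p['z_map']>0)&(H>45)&(H<80)&(S>120)&(abs(P[...,2])<.012);print('mat',m.sum(),rect(P[m]))
E
```

```text
clock: 15.72
eef_pos: [0.514, -0.0488, 0.15]
tool_rot: [-0.093, 0.996, 0.0, 0.001]
ft_force: [0.7, -0.1, -2.6]
grip_width: 0.0252
grasp_force: 60.2
[ 0.514  -0.0488  0.15  ] [ 179.9992    0.0806 -169.2956]
grip 6891 (array([507. , -49.9]), array([56. , 27.6]), np.float32(8.994018)) 0.18644384403016795
mat 3404 (array([475. , -54.9]), array([116.2,  60.7]), np.float32(11.296146))
```

View pics/w3.png

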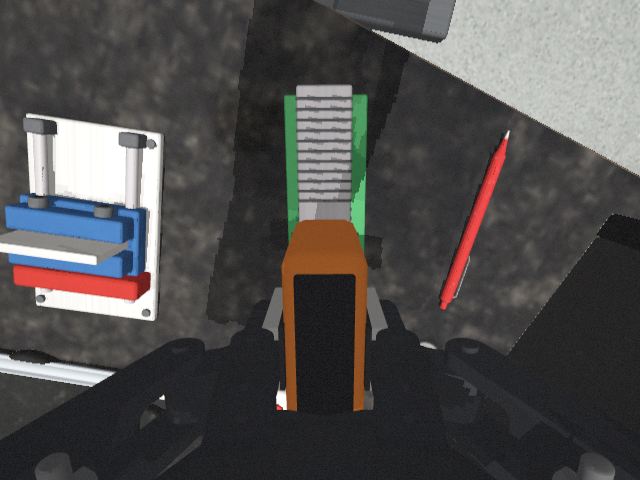

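The file (blade at (324,150)) is centred and aligned over the green mat. Lower it and release.

```bash
python3 -m creep '[[[0,0,40],[0,0,0]],[[0,0,40],[0,0,0]],[[0,0,25],[0,0,0]],[[0,0,10],[0,0,0]],[[0,0,5],[0,0,0]],[[0,0,3],[0,0,0]],[[0,0,0],[0,0,0]]]'
```

```text
clock: 16.65
eef_pos: [0.5139, -0.0487, 0.0275]
tool_rot: [-0.094, 0.996, -0.0, 0.001]
ft_force: [0.1, -0.6, -3.0]
grip_width: 0.0259
grasp_force: 60.3
```

```bash
python3 -m creep '[[[0,0,1],[0,0,0]],[[0,0,0.5],[0,0,0]],[[0,0,0],[0,0,0]]]'
python3 -m creep '[[[0,0,0],[0,0,0]],[[0,0,0],[0,0,0]],[[0,0,0],[0,0,0]],[[0,0,0],[0,0,0]],[[0,0,0],[0,0,0]],[[0,0,0],[0,0,0]],[[0,0,-20],[0,0,0]],[[0,0,-50],[0,0,0]],[[0,0,-60],[0,0,0]],[[25,0,-20],[0,0,0]],[[25,0,0],[0,0,0]],[[0,0,0],[0,0,0]]]' 60
python3 - <<'E'
from h import *
p=vision.camera('side');cv2.imwrite('pics/side4.png',p['image'][120:400,180:520].repeat(2,0).repeat(2,1))
o=bot.get_obs()
for q,z in dict(file_grip=.044,mat=0).items(): 
  for n in ('side','wrist'):
    p=vision.camera(n)
    for x in vision.place_of(p,q)[:1]: print(q,n,x['score'],at_z(p,x['position'],z,o))
E
```

```text
clock: 17.02
eef_pos: [0.5139, -0.0486, 0.0265]
tool_rot: [-0.094, 0.996, -0.0, 0.001]
ft_force: [-1.4, 1.2, 5.7]
grip_width: 0.0253
grasp_force: 61.3
clock: 18.52
eef_pos: [0.4629, -0.0581, 0.1758]
tool_rot: [-0.094, 0.996, -0.0, 0.0]
ft_force: [-0.0, -0.1, 0.8]
grip_width: 0.0599
grasp_force: 0.0
file_grip side 0.61 [ 0.51440837 -0.0471691   0.044     ]
file_grip wrist 0.8 [ 0.51197472 -0.04889691  0.044     ]
```

View pics/side4.png

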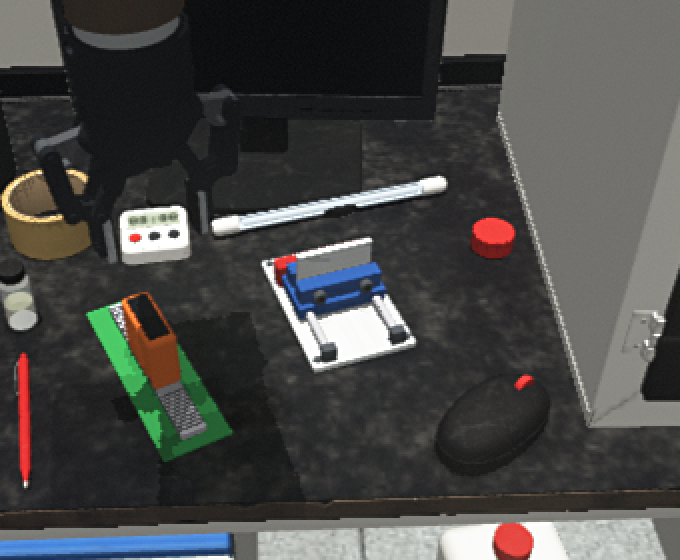

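The file lies centred and upright on the mat (grip at (150,340)). The carriage is at its stop, the bystanders are untouched and the gripper is clear.

```bash
python3 -c "
from workcell import workorder
print(workorder.job_done())"
```

```text
the job is handed in; nothing more can be done
None
```

I made both forward strokes with the file bearing on the plate, laid it back along the middle of its mat and let go, with the carriage still at its stop; the job is handed in, but no verdict came back.

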